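Feed a handle grip up the gutter and shut the keeper

ROBOT

A 7-joint arm with a two-finger parallel gripper is mounted at the origin on the work surface. World frame = base frame: x ahead of the robot, y to its left, z up, the work surface at z = 0. Lengths are in m, angles in rad, forces in N, time in s.
With the tool pointing down it reaches from about 0.4 to 0.85 m from the base axis. Payload 10.4 kg.
Tool frame: the origin (TCP) lies midway between the tips of the shut fingers; the grasp point (between the pads) lies 19 mm behind it; z points along the fingers, x is the direction in which the jaws open and shut, and the axes are right-handed (so a half turn about z gives the same grasp; the last joint's range is limited). The gripper opens to 85 mm and grips with 20 to 120 N. Pads are 22 mm wide; open, the fingers measure 114 mm over their backs; the gripper's body (76 mm by 85 mm) begins 54 mm behind the grasp point. The pads swing forward as they close: fully open they stand 13 mm farther back than shut.
Start: joints at [1.113, 0.332, -0.065, 1.46, 0.022, 1.35, -0.088], TCP at [0.263, -0.567, 0.231] pointing down, gripper open.
Joint ranges: [-2.6, 2.6], [-0.5, 2.12], [-1.47, 1.34], [0.16, 2.42], [-1.27, 4.41], [0.06, 2.06], [-2.6, 2.6]. Speed limits (rad/s): [2.22, 2.22, 2.79, 2.79, 3.14, 3.14, 3.14].

INTERFACE

Orientations are given as a unit quaternion [x, y, z, w].
In Python, from workcell import monitor, eyes, ticket, models gives the robot as it stands.
- The arm moves only by the tool servo_tool, never from a script. Its argument "motion" is a list of rows, each a list of 7 numbers: the opening, from 0 (shut) to 1 (fully open), then the shift along the tool's x, y, z in m, then the turn, a rotation vector about the tool's x, y, z in degrees. In form: [[fingers, tx, ty, tz, rx, ry, rz], ...]. A call has 1 to 20 rows; each row is the pose to reach, as a shift and turn from the pose commanded when the call began, along the tool's axes at that moment; what a row does not reach only later rows make up. A row lasts 1/8 s, in which the tool goes at most 62.5 mm and 10.7 degrees, less where a joint would pass 70% of its speed; a pose out of reach is approached as far as the arm can. A call with a gripper value outside its range is refused whole. The fingers move at their own pace and stop on an object; "grip_force" is the grip in N (left out, the last holds). Time passes only in rows, so rows that repeat a pose let the fingers close. It gives the time, the measured TCP pose, the force and the opening at its end, in the units of the state.
- monitor.get_obs(): the state, without advancing time (a new reading comes with each control period).
- eyes.camera(name): name is "scene" or "top"; returns (picture, depth): 480x640x3 uint8, blue, green, red; 480x640 float32, m along the optical axis (not along the pixel's ray), 0 where there is no reading.
- eyes.camera_info(name): a dict with "intrinsics" (3x3 intrinsics, pixels), "extrinsics" (4x4, takes a point from world to camera coordinates). Camera axes: x right, y down, z forward; pixel columns grow to the right and rows downward; lengths in m; the calibration is good to about 2 mm. A picture is of the moment at which its call begins. camera_info takes no time and is no camera call.
- ticket.hand_in(): hands the job in, once; it reports no verdict.
Trained networks look in the newest picture that a camera, given by its name, has taken for a name from the list of things; names that differ only in an ending like _2 or _b are one class to them, and where a whole thing is asked for, a point or a joint stands for the part that bears it (a point fixed in the world has none). Each returns a list of dicts, best first, with "confidence" (0 to 1); they miss things now and then, are a little off and sometimes report something else, mostly with a low value. They report only what shows in the picture. A call takes as long as a camera call. They do not tell look-alikes from the thing itself.
- models.boxes_of(camera, thing): "point" ([x, y, z] in m, in the coordinates of the camera as it stood for that picture, good to about 4 mm: the middle of the surface that is visible of it).
The state is a dict: "clock": time; "joint_pos": joint angles; "joint_velocities": joint speeds; "tau": joint torques, N m; "position": TCP position; "ee_rot": TCP orientation; "ft_force": force on the tool from outside, world axes, zero at the start; "torque": the same for the moment, N m; "grip_width": opening from 0.0 (shut) to 1.0 (fully open).
Only numpy, scipy, OpenCV 4.12 (cv2) and the standard library are available. Lean on these libraries where they do the work, as an engineer would, in place of code of your own. Each camera call takes 0.05 s, during which the arm holds its last target. There are 200 camera calls.

TASK

With a fingertip, roll the turned wooden handle grip that lies at the low end of the sloped gutter up and over the crest, until it settles in the cradle against the end stop and no longer rolls back. Then push the steel keeper bar by its peg across the gutter behind the grip, as far as it will swing. Only push: never lift the grip off the gutter, and do not disturb the other things on the bench.

Things in the scene. Friction and masses are not known exactly. Their poses are not given: they have to be found in the camera images.
- gutter: Fixed plywood gutter on a base board 300 x 138 x 12 mm. Origin: on the bench under it; z up, x level, pointing uphill towards the end stop, y across (left when looking uphill). In this frame the floor climbs from x = -131, z = 23 mm to the crest at x = 60, z = 62 mm. A wooden end stop across the top end has its upright face at x = 109 mm and its top at z = 107 mm.
- ramp: The sloped floor (0.20 rad, fixed). Origin: on its upper surface at the crest, mid width; x uphill along it, y across, z square to it. Inside width 98 mm; walls 10 mm thick, 15 mm above the floor. A rail 10 mm high, 12 mm thick crosses it with its uphill face at x = -170 mm; the floor ends at -195. The grip's axis is at z = 22 while rolling; over 32 mm counts as lifted.
- roller: Turned wooden handle grip, a cylinder 44 mm in diameter, 90 mm long, about 110 g, lying across the gutter. Origin: its centre; y along its axis (x and z turn as it rolls). It starts against the rail at the low end and rolls back there if let go on the slope; once over the crest it rolls into the cradle by itself.
- home (a point): Where the grip's centre is when it lies home, in mid width (gutter frame x = 87.2, y = 0, z = 77.1 mm; it may lie up to 4 mm to either side). Beyond the crest the floor falls at 0.28 rad, a short cradle ending at the end stop, so the grip rests against the stop. Cradle walls' tops: 76 mm above the bench.
- keeper (a joint): Angle (rad) of the steel keeper bar about its upright pivot, growing counter-clockwise seen from above. 0: open, pointing downhill and 0.35 rad outwards; 0.35: downhill, parallel to the gutter; 1.92 (its stop): square across the gutter, 8 mm clear of a grip lying home. It starts between 0 and 0.35, stays where it is left and takes about 1 N at the peg.
- keeper_pivot (a point): Pivot of the keeper bar, on a wooden block beside the gutter's y+ wall (gutter frame x = 50, y = 65 mm), at the bar's mid height, 87 mm above the bench. The bar is 14 mm wide and 14 mm high (80 to 94 mm above the bench) and reaches 95 mm from the pivot.
- keeper_peg (a point): Upright steel peg on the keeper bar, 12 mm in diameter, 80 mm from the pivot, standing from the bar's top (94 mm) to 125 mm above the bench. This point is on its axis, 110 mm above the bench.
- spare: Bystander: a second handle grip of the same size, standing on end beside the gutter on its y- side. Origin: centre of its foot.
- plug_a: Bystander: wooden plug, 24 mm diameter, 14 mm high, beside the low end of the gutter on its y+ side. Origin: centre of its underside.
- plug_b: Bystander: wooden plug of the same size, beyond the end stop. Origin: centre of its underside.
- pan: Bystander: round black pan of plugs, 124 mm across, 50 mm high. Origin: centre of its underside.
- mallet: Bystander: lying mallet with a white head 72 mm in diameter and 100 mm long; its wooden handle reaches 280 mm along its own -x. Origin: on the bench under the head's middle.
- paddle: Bystander: flat wooden handle blank, 120 x 34 x 18 mm, x along its length. Origin: centre of its underside.
- driver: Bystander: screwdriver lying along its x axis. Origin: on the bench under it.
Things that resemble listed ones, but are neither listed nor needed, are in the scene too. Leave any green or pink look-alike of the roller alone.

How it is judged:
On the way, in this order (a step that is already met when the one before it is completed fails the run):
1. the grip lies home in the cradle against the end stop (x of roller in the frame of gutter between 0.0822 and 0.0922 m and z of roller in the frame of gutter between 0.0711 and 0.0811 m and linear speed of roller below 0.02 m/s), for 0.2 s.
2. the keeper bar is swung fully across behind it (all of step 1 and value of joint keeper above 1.75 rad), for 0.2 s.
At the end, for the whole second after the job is handed in: The grip lies at rest in the cradle, its centre within 5 mm of home along the gutter and within 6 mm below to 4 mm above it in height, and the keeper bar is within 0.17 rad of its stop across the gutter (all of step 2 and angle between roller's own y axis and vertical above 1.45 rad); the robot touches nothing.
It fails at once if the grip is lifted: its axis is more than 32 mm from the sloped floor's plane (z of roller in the frame of ramp above 0.032 m).
It fails at once if a bystander is moved by more than 25 mm (distance of any of spare, plug_a, plug_b, pan, mallet, paddle, driver from where it was at the start of the episode above 0.025 m).
It also fails if it takes over 54 s, if anything falls off the work surface, if the arm or the gripper's body presses on something with over 40 N, if the wrist force passes 120 N, or if a joint passes its speed limit or range.

## Working session

There is one attempt and no reset: what is moved stays moved. The work goes in short steps, Python scripts to look and compute and a tool call to move; the robot and the scene stay as the last step left them, time stands still between calls to the robot, and variables do not carry over. Pictures are saved under pics/ and viewed, about 8 in all and at most 12, crops included, and the job is handed in when it is done.

Besides the shell and the picture viewer there is one more tool, called by a JSON object that holds its "api" and its "payload", one argument or row to a line. servo_tool: Moves the arm, as the interface text tells. Its arguments: {"type":"object","properties":{"motion":{"type":"array"},"grip_force":{"type":"number"}},"required":["motion"]}

```bash
mkdir -p pics
cat > h.py <<'E'
import numpy as np, cv2
from workcell import monitor, eyes, ticket, models
def w(cam,p):
    E=np.array(eyes.camera_info(cam)["extrinsics"]); return (np.linalg.inv(E)@np.r_[p,1])[:3]
def px(cam,P):
    i=eyes.camera_info(cam); p=(np.array(i["extrinsics"])@np.r_[P,1])[:3]; q=np.array(i["intrinsics"])@p; return (q[:2]/q[2]).round().astype(int)
def cloud(cam,d):
    i=eyes.camera_info(cam); K=np.array(i["intrinsics"]); v,u=np.mgrid[:480,:640]
    P=np.stack([(u-K[0,2])/K[0,0]*d,(v-K[1,2])/K[1,1]*d,d,np.ones_like(d)],-1)
    return (P@np.linalg.inv(np.array(i["extrinsics"])).T)[...,:3]
E
python3 - <<'E'
from h import *
np.set_printoptions(precision=3,suppress=True)
for c in ("top","scene"):
    im,d=eyes.camera(c); cv2.imwrite(f"pics/{c}0.png",im); np.save(f"{c}0.npy",d)
    for t in ("gutter","roller","keeper","keeper_peg","spare","plug_a","pan","mallet","paddle","driver"):
        for r in models.boxes_of(c,t)[:4]:
            P=w(c,r["point"]); print(c,t,round(r["confidence"],2),P,px(c,P))
o=monitor.get_obs(); print(o["clock"],o["position"],o["ee_rot"],o["ft_force"])
E
```

```text
top gutter 0.8 [0.562 0.054 0.053] [296 235]
top roller 0.96 [ 0.426 -0.174  0.042] [391 293]
top roller 0.52 [ 0.456 -0.042  0.014] [335 281]
top keeper 0.79 [0.494 0.046 0.094] [298 259]
top keeper_peg 0.7 [0.495 0.048 0.093] [297 259]
top keeper_peg 0.44 [0.696 0.08  0.089] [285 176]
top spare 0.85 [0.699 0.081 0.086] [285 176]
top spare 0.71 [ 0.457 -0.04   0.018] [334 281]
top spare 0.38 [ 0.563 -0.047  0.071] [338 233]
top plug_a 0.5 [0.608 0.237 0.012] [223 220]
top plug_a 0.44 [ 0.459 -0.038  0.014] [333 280]
top plug_a 0.31 [0.695 0.079 0.091] [286 177]
top pan 0.72 [0.668 0.393 0.032] [160 193]
top paddle 0.88 [0.393 0.376 0.014] [160 305]
top driver 0.95 [ 0.293 -0.31   0.021] [449 352]
top driver 0.75 [0.496 0.047 0.092] [297 259]
scene roller 0.91 [ 0.58 -0.05  0.07] [290 249]
scene roller 0.62 [ 0.584 -0.209  0.038] [225 235]
scene roller 0.62 [ 0.449 -0.163  0.034] [273 203]
scene keeper 0.76 [0.5   0.05  0.096] [350 230]
scene keeper 0.18 [0.594 0.078 0.047] [344 281]
scene keeper_peg 0.61 [0.507 0.045 0.091] [346 233]
scene spare 0.56 [0.716 0.085 0.078] [322 322]
scene pan 0.6 [0.506 0.048 0.09 ] [348 233]
scene pan 0.56 [0.668 0.397 0.031] [489 378]
scene mallet 0.56 [ 0.638 -0.416  0.045] [131 219]
scene paddle 0.79 [0.4   0.377 0.017] [507 272]
scene paddle 0.73 [0.58  0.026 0.049] [324 268]
scene driver 0.95 [ 0.298 -0.308  0.021] [251 151]
scene driver 0.73 [0.506 0.048 0.09 ] [348 234]
1.1 [ 0.263 -0.567  0.231] [ 0.843 -0.538  0.     0.   ] [ 0.314  0.528 -0.902]
```

Run:
```python
import cv2
a=cv2.imread("pics/top0.png")[100:380,150:500]; cv2.imwrite("pics/t_c.png",cv2.resize(a,None,fx=2,fy=2))
b=cv2.imread("pics/scene0.png")[130:380,150:450]; cv2.imwrite("pics/s_c.png",cv2.resize(b,None,fx=2.3,fy=2.3))
```

```text
(no output)
```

View pics/t_c.png

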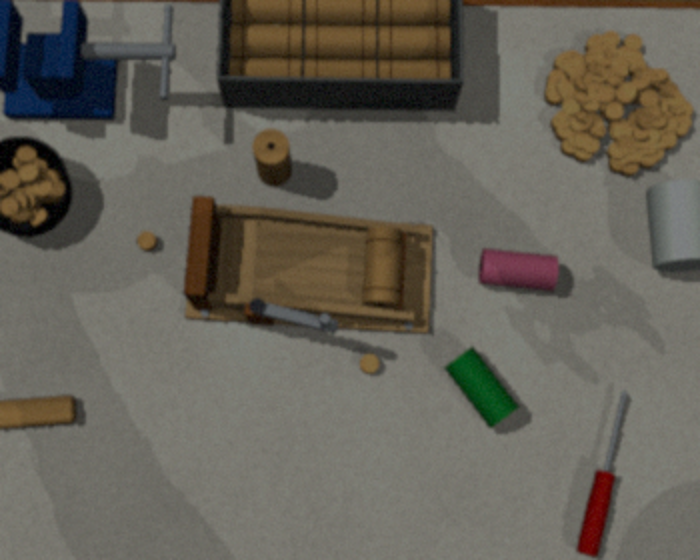

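View pics/s_c.png

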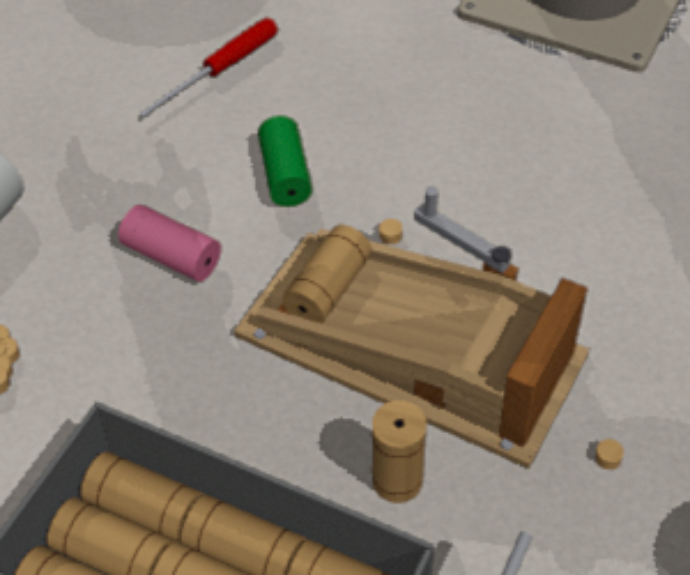

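The top view (full-frame pixels) shows four things that could be taken for the grip:
- wooden grip lying in the gutter at its low end, (342,232)
- pink cylinder, (410,234)
- green cylinder, (391,293)
- spare standing on end, (286,178), plus the loose ones in the tray near (320,115)

I choose the wooden one in the gutter at (342,232). The end stop is at (251,225), and the keeper runs from its pivot at (279,253) to the peg at (314,260). Uphill is roughly world +y.

Run:
```python
from h import *
np.set_printoptions(precision=4,suppress=True)
for c in ("top","scene"):
    d=np.load(c+"0.npy"); P=cloud(c,d)
    box=(P[...,0]>.44)&(P[...,0]<.68)&(P[...,1]>-.12)&(P[...,1]<.24)&(d>0)
    z=P[...,2]
    print(c,"bench z",np.median(z[box&(z<.006)]))
    m=(box&(z>.006)&(z<.13)).astype(np.uint8)
    n,L,S,C=cv2.connectedComponentsWithStats(m,connectivity=4)
    k=1+np.argmax(S[1:,4]); g=(L==k)
    Q=P[g&(z<.02)]; r=cv2.minAreaRect((Q[:,:2]*1000).astype(np.float32)); print("base rect",r, len(Q))
    Q=P[box&(z>.1)&(z<.115)&(P[...,1]>.09)]; r=cv2.minAreaRect((Q[:,:2]*1000).astype(np.float32)); print("stop top",r,len(Q),np.median(Q[:,2]))
    Q=P[box&(z>.075)&(z<.135)&(P[...,0]<.52)&(P[...,1]<.085)]
    r=cv2.minAreaRect((Q[:,:2]*1000).astype(np.float32)); print("bar",r,len(Q)); 
    T=Q[Q[:,2]>.112]; print("peg",T.mean(0),len(T))
im=cv2.imread("pics/top0.png")[190:280,225:380]; cv2.imwrite("pics/close.png",cv2.resize(im,None,fx=5,fy=5,interpolation=cv2.INTER_CUBIC))
```

```text
top bench z -0.0007058962023431814
base rect ((571.2550048828125, 32.42628479003906), (300.8623352050781, 141.66880798339844), 88.29036712646484) 904
stop top ((578.8187866210938, 159.61776733398438), (25.902448654174805, 118.35246276855469), 87.36399841308594) 552 0.10610093513343488
bar ((498.7764587402344, 42.55704116821289), (89.55132293701172, 19.64554214477539), 72.71190643310547) 268
peg [0.4898 0.0138 0.1231] 26
scene bench z 0.00036162342972606565
base rect ((574.0466918945312, 35.33076477050781), (300.54608154296875, 141.5155029296875), 86.87895965576172) 1946
stop top ((563.0242309570312, 154.36849975585938), (152.30184936523438, 71.65510559082031), 22.927627563476562) 691 0.10700587367351655
bar ((499.5146789550781, 43.42183303833008), (88.03365325927734, 18.180805206298828), 76.39714813232422) 385
peg [0.494  0.0172 0.1218] 41
```

View pics/close.png

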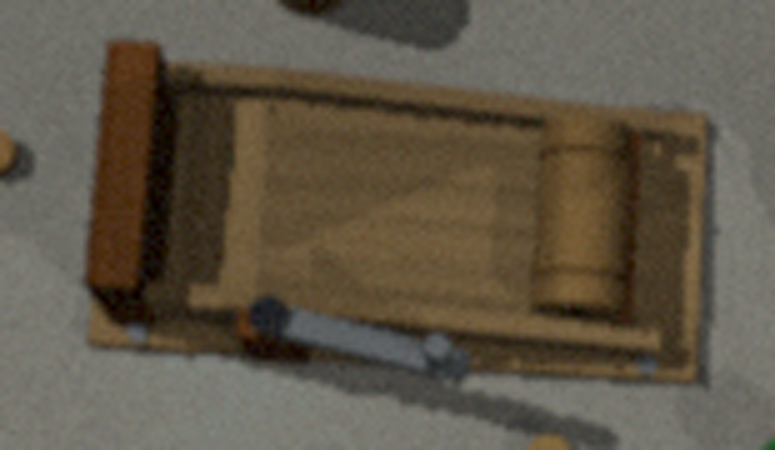

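Close crop: the plain wooden grip lies across the low end of the gutter at (585,210), and the keeper runs from (268,315) to the peg at (437,350). Next I pin down the gutter origin along its length from the grip, stop and bar.

Run:
```python
from h import *
from scipy.optimize import least_squares
np.set_printoptions(precision=1,suppress=True)
yaw=np.radians(87.3); O=np.array([.5726,.0339,0]); R=np.array([[np.cos(yaw),np.sin(yaw),0],[-np.sin(yaw),np.cos(yaw),0],[0,0,1]])
for c in ("top","scene"):
    d=np.load(c+"0.npy"); P=((cloud(c,d)-O)@R.T*1000); P=P[(d>0)]
    E=np.array(eyes.camera_info(c)["extrinsics"]); print(c,"cam at",-E[:3,:3].T@E[:3,3])
    x,y,z=P.T
    s=(abs(y)<32)&(x>-125)&(x<-50)&(z>52)&(z<85)
    f=least_squares(lambda p:np.hypot(x[s]-p[0],z[s]-p[1])-22,[-90,53],loss='soft_l1'); print("roller axis (exp -93,53.5)",f.x,s.sum(), "ext y",np.percentile(y[s],[1,99]))
    for sg in (-20,20):
        t=s&(abs(y-sg)<12); g=least_squares(lambda p:np.hypot(x[t]-p[0],z[t]-p[1])-22,[-90,53],loss='soft_l1'); print(sg,g.x)
    s=(abs(y)<50)&(z>103)&(z<112)&(x>95)&(x<150); print("stop top x (exp 109..~133)",np.percentile(x[s],[2,50,98]))
    s=(abs(y)<60)&(z>80)&(z<100)&(x>95)&(x<125); print("stop face",np.median(x[s]),s.sum())
    s=(abs(x-45)<45)&(abs(y)<35)
    for a in range(30,90,5): 
        t=s&(abs(x-a)<2.5); print((a,round(float(np.median(z[t])),1)) if t.any() else a,end=" ")
    print()
    s=(abs(x-0)<40)&(abs(y)<75)&(z>30)
    yy=[(a,round(float(np.median(z[s&(abs(y-a)<1.5)&(abs(x+20)<15)])),1)) for a in range(-66,-40,3) if (s&(abs(y-a)<1.5)&(abs(x+20)<15)).any()]; print(yy)
    s=(y>40)&(y<110)&(z>78)&(z<100)&(x<75)&(x>-50); A=P[s]; 
    (vx,vy,x0,y0)=cv2.fitLine(A[:,:2].astype(np.float32),cv2.DIST_HUBER,0,.01,.01).ravel(); print("bar dir deg",np.degrees(np.arctan2(vy,vx)),"pt",x0,y0,"ends x",np.percentile(A[:,0],[1,99]))
    s=(y>40)&(y<120)&(z>105)&(z<130)&(x<50)&(x>-60); print("peg",P[s].mean(0))
```

```text
top cam at [0.3 0.  1.2]
roller axis (exp -93,53.5) [-88.5  52.9] 481 ext y [-31.5  31.4]
-20 [-88.4  53. ]
20 [-88.5  52.7]
stop top x (exp 109..~133) [113.9 125.8 137.9]
stop face 113.68927801788213 69
(30, 54.1) (35, 55.4) (40, 55.5) (45, 57.1) (50, 58.1) (55, 59.2) (60, 61.1) (65, 60.9) (70, 60.1) (75, 58.3) (80, 56.4) (85, 55.5) 
[(-60, 58.1), (-57, 59.3), (-54, 60.6), (-51, 57.3), (-48, 48.6), (-45, 44.4), (-42, 43.6)]
bar dir deg -12.60027 pt 16.454275 73.86961 ends x [-37.6  65.8]
peg [-23.9  81.9 122.6]
scene cam at [1.2 0.3 0.9]
roller axis (exp -93,53.5) [-86.8  53.7] 523 ext y [-31.4  31. ]
-20 [-86.9  53.7]
20 [-86.7  53.7]
stop top x (exp 109..~133) [116.2 128.7 140.2]
stop face 120.96814821694258 18
(30, 54.9) (35, 55.5) (40, 57.0) (45, 57.8) (50, 59.2) (55, 59.9) (60, 60.9) (65, 62.3) (70, 61.3) (75, 59.6) (80, 58.0) (85, 57.2) 
[(-63, 50.7), (-60, 49.5), (-57, 51.8), (-54, 60.0), (-51, 60.2), (-48, 59.0)]
bar dir deg -10.028154 pt 17.564146 67.3517 ends x [-35.6  70.2]
peg [-20.3  77.2 118.9]
```

{"api": "servo_tool", "payload": {
  "motion": [
    [0,-0.295,-0.471,0.06,0,0,-62.4],
    [0,-0.295,-0.471,0.06,0,0,-62.4],
    [0,-0.295,-0.471,0.06,0,0,-62.4],
    [0,-0.295,-0.471,0.06,0,0,-62.4],
    [0,-0.295,-0.471,0.06,0,0,-62.4],
    [0,-0.295,-0.471,0.06,0,0,-62.4],
    [0,-0.295,-0.471,0.06,0,0,-62.4],
    [0,-0.295,-0.471,0.06,0,0,-62.4],
    [0,-0.295,-0.471,0.06,0,0,-62.4],
    [0,-0.295,-0.471,0.06,0,0,-62.4],
    [0,-0.295,-0.471,0.06,0,0,-62.4],
    [0,-0.295,-0.471,0.06,0,0,-62.4],
    [0,-0.295,-0.471,0.06,0,0,-62.4],
    [0,-0.295,-0.471,0.06,0,0,-62.4],
    [0,-0.295,-0.471,0.06,0,0,-62.4]
  ]
}}

```text
clock: 2.98
position: [0.5661, -0.1012, 0.1714]
ee_rot: [1.0, -0.024, 0.0, 0.0]
ft_force: [-0.5, 1.4, -0.4]
grip_width: 0.001
```

{"api": "servo_tool", "payload": {
  "motion": [
    [0,0,0,0.06,0,0,0],
    [0,0,0,0.09,0,0,0],
    [0,0,0,0.09,0,0,0]
  ]
}}

```text
clock: 3.35
position: [0.5646, -0.1007, 0.0793]
ee_rot: [1.0, -0.023, -0.002, -0.0]
ft_force: [0.6, -0.4, 0.2]
grip_width: -0.002
```

Run:
```python
from h import *
im,d=eyes.camera("scene"); cv2.imwrite("pics/s1.png",cv2.resize(im[130:350,200:420],None,fx=2.7,fy=2.7))
```

```text
(no output)
```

View pics/s1.png

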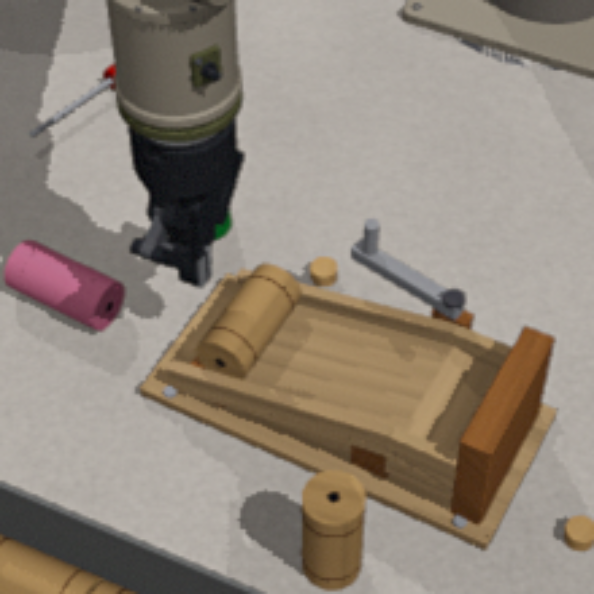

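The finger (crop ~(195,280)) is behind the grip at its middle, and clear of it. I lower it and make contact.

{"api": "servo_tool", "payload": {
  "motion": [
    [0,0,0,0.02,0,0,0],
    [0,0,0,0.036,0,0,0],
    [0,0,0,0.036,0,0,0],
    [0,0,-0.006,0.036,0,0,0],
    [0,0,-0.012,0.036,0,0,0],
    [0,0,-0.018,0.035,0,0,0],
    [0,0,-0.024,0.034,0,0,0],
    [0,0,-0.028,0.033,0,0,0]
  ]
}}

```text
clock: 4.4
position: [0.568, -0.0732, 0.0489]
ee_rot: [1.0, -0.024, 0.001, 0.0]
ft_force: [0.0, -5.5, 4.2]
grip_width: 0.002
```

```bash
cat >> h.py <<'E'
from scipy.optimize import least_squares
yaw=np.radians(87.3); O=np.array([.5728,.0389,0]); R=np.array([[np.cos(yaw),np.sin(yaw),0],[-np.sin(yaw),np.cos(yaw),0],[0,0,1]])
def roll(c,x0):
    im,d=eyes.camera(c); P=((cloud(c,d)-O)@R.T*1000)[d>0]; x,y,z=P.T
    out=[]
    for lo,hi in ((-42,-17),(17,42)):
        z0=62+22+min(0,(x0-56)*.2)
        s=(y>lo)&(y<hi)&(abs(x-x0)<30)&(z>z0-2)&(z<z0+25)
        f=least_squares(lambda p:np.hypot(x[s]-p[0],z[s]-p[1])-22,[x0,z0],loss='soft_l1'); out.append(f.x.round(1).tolist()+[int(s.sum())])
    return im,out
def tcp():
    o=monitor.get_obs(); return ((np.array(o["position"])-O)@R.T*1000).round(1),np.array(o["ft_force"]).round(1),o["clock"]
E
python3 - <<'E'
from h import *
print(tcp()); print(roll("top",-80)[1],roll("scene",-80)[1])
E
```

```text
(array([-112.3,   -0.4,   48.9]), array([ 0. , -5.5,  4.2]), 4.4)
[[-80.3, 55.6, 83], [-79.9, 55.6, 190]] [[-77.1, 56.3, 209], [-77.7, 56.3, 199]]
```

{"api": "servo_tool", "payload": {
  "motion": [
    [0,0,-0.008,-0.0016,0,0,0],
    [0,0,-0.016,-0.0032,0,0,0],
    [0,0,-0.024,-0.0048,0,0,0],
    [0,0,-0.032,-0.0064,0,0,0],
    [0,0,-0.04,-0.008,0,0,0],
    [0,0,-0.048,-0.0096,0,0,0],
    [0,0,-0.056,-0.0112,0,0,0],
    [0,0,-0.064,-0.0128,0,0,0],
    [0,0,-0.072,-0.0144,0,0,0],
    [0,0,-0.08,-0.016,0,0,0],
    [0,0,-0.088,-0.0176,0,0,0],
    [0,0,-0.096,-0.0192,0,0,0],
    [0,0,-0.104,-0.0208,0,0,0],
    [0,0,-0.112,-0.0224,0,0,0],
    [0,0,-0.118,-0.0236,0,0,0],
    [0,0,-0.118,-0.0236,0,0,0]
  ]
}}

```text
clock: 6.5
position: [0.5728, 0.0458, 0.0718]
ee_rot: [1.0, -0.023, -0.0, -0.0]
ft_force: [0.6, -1.8, -0.1]
grip_width: 0.001
```

Run:
```python
from h import *
print(tcp()); print(roll("top",38)[1],roll("scene",38)[1])
```

```text
(array([ 6.9,  0.4, 71.8]), array([ 0.6, -1.8, -0.1]), 6.5)
[[38.0, 80.4, 0], [38.2, 80.1, 97]] [[41.3, 80.4, 250], [40.7, 80.5, 209]]
```

{"api": "servo_tool", "payload": {
  "motion": [
    [0,0,-0.007,-0.0014,0,0,0],
    [0,0,-0.014,-0.0028,0,0,0],
    [0,0,-0.02,-0.003,0,0,0],
    [0,0,-0.026,-0.003,0,0,0],
    [0,0,-0.03,-0.003,0,0,0],
    [0,0,-0.032,-0.003,0,0,0],
    [0,0,-0.032,-0.003,0,0,0],
    [0,0,-0.032,-0.003,0,0,0]
  ]
}}

```text
clock: 7.6
position: [0.5746, 0.0766, 0.0749]
ee_rot: [1.0, -0.024, -0.0, 0.0]
ft_force: [0.9, -0.3, -0.3]
grip_width: -0.005
```

Run:
```python
from h import *
print(tcp()); im,r=roll("scene",87); print(r,roll("top",87)[1])
cv2.imwrite("pics/s2.png",cv2.resize(im[130:350,200:420],None,fx=2.7,fy=2.7))
```

```text
(array([37.8,  0. , 74.9]), array([ 0.9, -0.3, -0.3]), 7.6)
[[88.8, 77.3, 238], [89.4, 77.6, 212]] [[90.8, 104.9, 51], [90.7, 77.0, 195]]
```

View pics/s2.png

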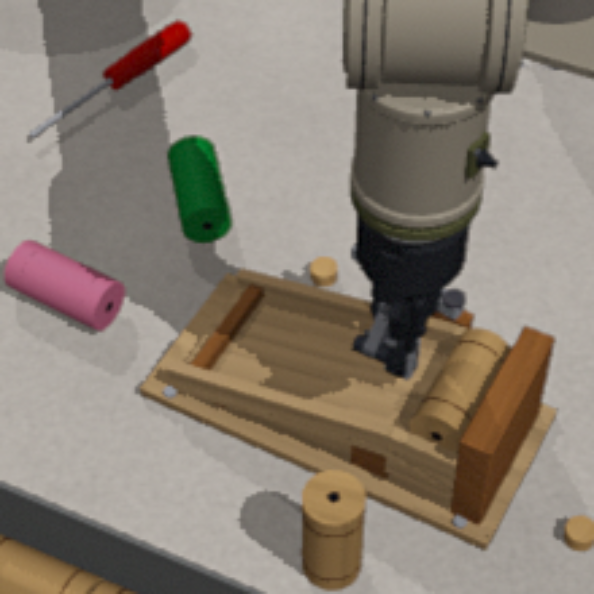

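The grip lies in the cradle against the stop (crop ~(460,385)). The fitted axis is z≈77.3 and x≈89, allowing about 2 mm for the origin. Next I lift clear, turn the tool 90° and go down on the outer side of the peg.

{"api": "servo_tool", "payload": {
  "motion": [
    [0,0,0.004,-0.04,0,0,0],
    [0,0,0.004,-0.085,0,0,0],
    [0,-0.02,0.015,-0.085,0,0,10],
    [0,-0.04,0.03,-0.085,0,0,20],
    [0,-0.06,0.045,-0.085,0,0,30],
    [0,-0.085,0.06,-0.085,0,0,40],
    [0,-0.112,0.065,-0.085,0,0,50],
    [0,-0.112,0.065,-0.085,0,0,60],
    [0,-0.112,0.065,-0.085,0,0,70],
    [0,-0.112,0.065,-0.085,0,0,80],
    [0,-0.112,0.065,-0.085,0,0,90],
    [0,-0.112,0.065,-0.085,0,0,90],
    [0,-0.112,0.065,-0.055,0,0,90],
    [0,-0.112,0.065,-0.03,0,0,90],
    [0,-0.112,0.065,-0.03,0,0,90],
    [0,-0.112,0.065,-0.03,0,0,90]
  ]
}}

```text
clock: 9.7
position: [0.4602, 0.0173, 0.1059]
ee_rot: [-0.691, 0.723, -0.0, 0.0]
ft_force: [-1.0, 0.1, -0.3]
grip_width: -0.003
```

Run:
```python
from h import *
np.set_printoptions(precision=2,suppress=True)
print(tcp(),np.array(monitor.get_obs()["joint_pos"])); im,r=roll("scene",87); print(r)
cv2.imwrite("pics/s3.png",cv2.resize(im[130:350,200:420],None,fx=2.7,fy=2.7))
t=tcp()[0]; th0=.163
# rows in current tool axes (x = +ux_g? computed from ee_rot)
from scipy.spatial.transform import Rotation as Ro
T=R@Ro.from_quat(monitor.get_obs()["ee_rot"]).as_matrix(); print(T)
for th in (.05,.163,.4,.6,.8,1.,1.2,1.4,1.6,1.75,1.92,1.95):
    a=np.pi-.35+th; p=np.array([50,65])+80*np.array([np.cos(a),np.sin(a)])
    rot=min(np.pi/2,1.92-th); n=np.array([np.cos(-rot),np.sin(-rot)]); g=p-17*n
    s=T.T@np.r_[g-t[:2],0]; print(th,p,g,"shift",s/1000*1.0 if 0 else s.round(1),"rz",round(np.degrees(rot)-90,1))
```

```text
(array([-26.9, 111.5, 105.9]), array([-1. ,  0.1, -0.3]), 9.7) [ 0.32  0.12 -0.48  2.01  0.06  1.03 -1.8 ]
[[88.9, 77.7, 242], [89.4, 77.5, 213]]
[[-1. -0.  0.]
 [-0.  1. -0.]
 [-0. -0. -1.]]
0.05 [-26.43  88.64] [-26.43 105.64] shift [-0.5 -5.7  0. ] rz 0.0
0.163 [-28.61  79.87] [-28.61  96.87] shift [  1.7 -14.4   0. ] rz 0.0
0.4 [-29.9  61. ] [-30.76  77.98] shift [  3.9 -33.3   0.1] rz -2.9
0.6 [-27.51  45.21] [-31.73  61.68] shift [  4.9 -49.6   0.1] rz -14.4
0.8 [-22.04  30.2 ] [-29.44  45.5 ] shift [  2.6 -65.8   0.1] rz -25.8
1.0 [-13.69  16.59] [-23.99  30.11] shift [ -2.8 -81.2   0.1] rz -37.3
1.2 [-2.8  4.9] [-15.58  16.11] shift [-11.2 -95.2   0.2] rz -48.7
1.4 [10.19 -4.39] [-4.56  4.05] shift [ -22.2 -107.3    0.2] rz -60.2
1.6 [ 24.77 -10.92] [ 8.64 -5.57] shift [ -35.3 -116.9    0.2] rz -71.7
1.75 [ 36.4  -13.84] [ 19.65 -10.96] shift [ -46.4 -122.3    0.2] rz -80.3
1.92 [ 49.94 -15.  ] [ 32.94 -15.  ] shift [ -59.6 -126.4    0.2] rz -90.0
1.95 [ 52.34 -14.97] [ 35.34 -15.48] shift [ -62.  -126.9    0.2] rz -91.7
```

View pics/s3.png

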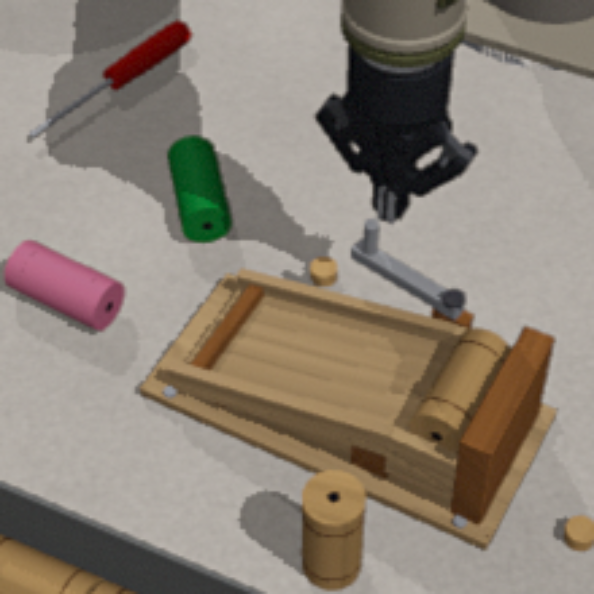

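The closed finger (crop (390,205)) stands outside the peg (372,237), and the grip stays home. I push along the arc now.

{"api": "servo_tool", "payload": {
  "motion": [
    [0,0.001,-0.007,0.003,0,0,0],
    [0,0.002,-0.0145,0.003,0,0,0],
    [0,0.003,-0.024,0.003,0,0,-1],
    [0,0.004,-0.0335,0.003,0,0,-3],
    [0,0.0045,-0.0415,0.003,0,0,-9],
    [0,0.005,-0.0495,0.003,0,0,-14.5],
    [0,0.004,-0.058,0.003,0,0,-20],
    [0,0.0026,-0.066,0.003,0,0,-26],
    [0,0,-0.0735,0.003,0,0,-31.5],
    [0,-0.003,-0.081,0.003,0,0,-37],
    [0,-0.003,-0.081,0.003,0,0,-37]
  ]
}}

```text
clock: 11.12
position: [0.5414, 0.0166, 0.1018]
ee_rot: [0.884, -0.467, -0.0, -0.0]
ft_force: [-0.2, -0.7, -0.1]
grip_width: 0.001
```

Run:
```python
from h import *
print(tcp()); im,r=roll("scene",87); print(r)
cv2.imwrite("pics/s4.png",cv2.resize(im[130:350,200:420],None,fx=2.7,fy=2.7))
t=tcp()[0]
from scipy.spatial.transform import Rotation as Ro
T=R@Ro.from_quat(monitor.get_obs()["ee_rot"]).as_matrix()
c,s=T[0,0],T[1,0]; print(c,s)
for th in (1.,1.1,1.2,1.3,1.4,1.5,1.6,1.7,1.8,1.92,1.97,2.02):
    a=np.pi-.35+th; p=np.array([50,65])+80*np.array([np.cos(a),np.sin(a)])
    rot=max(0,1.92-th); n=np.array([np.cos(-rot),np.sin(-rot)]); g=p-17*n
    print(th,"shift",(T.T@np.r_[g-t[:2],0]).round(1),"rz",round(np.degrees(rot)-52.7,1))
```

```text
(array([-23.7,  30.3, 101.8]), array([-0.2, -0.7, -0.1]), 11.125)
[[89.2, 77.6, 239], [89.2, 77.8, 210]]
-0.7992027431229813 -0.6010613979335202
1.0 shift [ 0.5 -0.4 -0. ] rz 0.0
1.1 shift [ 1.8 -8.4  0. ] rz -5.7
1.2 shift [  2.2 -16.6   0. ] rz -11.4
1.3 shift [  1.8 -24.8   0. ] rz -17.2
1.4 shift [  0.6 -32.9   0. ] rz -22.9
1.5 shift [ -1.4 -40.8   0. ] rz -28.6
1.6 shift [ -4.1 -48.5   0. ] rz -34.4
1.7 shift [ -7.6 -55.9   0. ] rz -40.1
1.8 shift [-11.9 -62.9   0. ] rz -45.8
1.92 shift [-17.9 -70.6   0. ] rz -52.7
1.97 shift [-21.1 -73.    0. ] rz -52.7
2.02 shift [-24.5 -75.1   0. ] rz -52.7
```

View pics/s4.png

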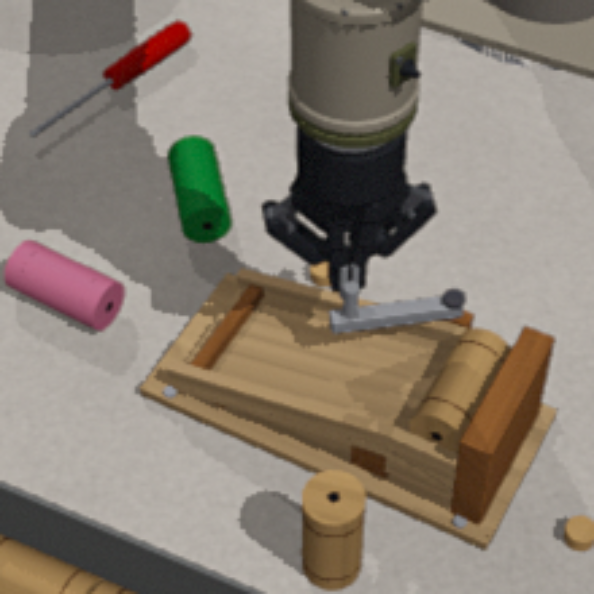

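The peg (crop (350,295)) follows the finger and the bar is about halfway across. Next I push it on to the stop.

{"api": "servo_tool", "payload": {
  "motion": [
    [0,0.0018,-0.0084,0,0,0,-6],
    [0,0.0022,-0.0166,0,0,0,-11.5],
    [0,0.0018,-0.0248,0,0,0,-17],
    [0,0.0006,-0.0329,0,0,0,-23],
    [0,-0.0014,-0.0408,0,0,0,-28.5],
    [0,-0.0041,-0.0485,0,0,0,-34.5],
    [0,-0.0076,-0.0559,0,0,0,-40],
    [0,-0.0119,-0.0629,0,0,0,-46],
    [0,-0.0179,-0.0706,0,0,0,-52.5],
    [0,-0.0205,-0.0725,0,0,0,-52.5],
    [0,-0.022,-0.0737,0,0,0,-52.5],
    [0,-0.022,-0.0737,0,0,0,-52.5]
  ]
}}

```text
clock: 12.68
position: [0.5892, 0.0715, 0.1018]
ee_rot: [1.0, -0.031, -0.0, 0.003]
ft_force: [-1.7, -12.8, 4.1]
grip_width: -0.003
```

Run:
```python
from h import *
print(tcp()); print(roll("scene",87)[1])
```

```text
(array([ 33.3, -14.8, 101.8]), array([ -1.7, -12.8,   4.1]), 12.675)
[[88.8, 77.7, 254], [88.3, 77.8, 235]]
```

The force has risen to about 13 N, so the bar is at its stop. I back off downhill, then go up.

{"api": "servo_tool", "payload": {
  "motion": [
    [0,0,0.02,0,0,0,0],
    [0,0,0.04,0,0,0,0],
    [0,0,0.04,-0.05,0,0,0],
    [0,0,0.08,-0.11,0,0,0],
    [0,0,0.14,-0.14,0,0,0],
    [0,0,0.2,-0.14,0,0,0],
    [0,0,0.2,-0.14,0,0,0],
    [0,0,0.2,-0.14,0,0,0]
  ]
}}

```text
clock: 13.72
position: [0.5776, -0.1246, 0.2416]
ee_rot: [1.0, -0.029, -0.0, -0.0]
ft_force: [0.7, 0.7, 0.2]
grip_width: 0.001
```

Run:
```python
from h import *
print(tcp()); im,r=roll("scene",87); it,rt=roll("top",87); print(r,rt)
i,d=eyes.camera("scene"); P=((cloud("scene",d)-O)@R.T*1000)[d>0]; x,y,z=P.T
s=(z>83)&(z<97)&(x>25)&(x<75)&(y<55)&(y>-45); v=cv2.fitLine(P[s][:,:2].astype(np.float32),cv2.DIST_HUBER,0,.01,.01).ravel(); print("bar",np.degrees(np.arctan2(v[1],v[0])),v,s.sum())
s=(z>105)&(z<130)&(x>20)&(x<80)&(abs(y)<40); print("peg",P[s].mean(0))
for t in ("spare","plug_a","pan","mallet","paddle","driver"):
    print(t,[w("scene",q["point"]).round(3).tolist() for q in models.boxes_of("scene",t)[:2]])
cv2.imwrite("pics/s5.png",np.hstack([cv2.resize(im[130:350,200:420],(400,400)),cv2.resize(it[150:330,210:390],(400,400))]))
```

```text
(array([-163.1,  -12.5,  241.6]), array([0.7, 0.7, 0.2]), 13.725)
[[88.6, 77.7, 247], [88.6, 77.7, 236]] [[87.7, 77.5, 234], [88.1, 77.4, 249]]
bar -86.6841 [ 0.05784103 -0.9983258  56.367947   10.319329  ] 338
peg [ 52.19162904 -18.29482096 119.16671488]
spare [[0.718, 0.084, 0.076], [0.577, 0.002, 0.048]]
plug_a [[0.609, 0.243, 0.015], [0.46, -0.039, 0.015]]
pan [[0.67, 0.398, 0.031]]
mallet [[0.636, -0.415, 0.044]]
paddle [[0.4, 0.374, 0.019]]
driver [[0.386, -0.336, 0.015]]
```

View pics/s5.png

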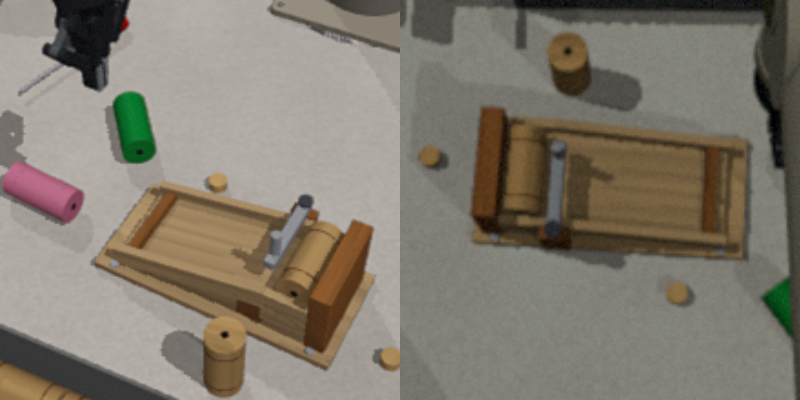

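The final picture shows the grip home and the bar square across behind it: peg at (275,243) in the scene half, bar at (556,190) in the top half. The bystanders have not moved. The driver reading is off only because the arm partly hides it.

```bash
python3 -c "
from h import *
print(ticket.hand_in())"
```

```text
the job is handed in; nothing more can be done
None
```

I rolled the grip up the gutter and over the crest with the shut fingertips, and it dropped into the cradle by itself. I then swung the keeper bar by its peg until it met its stop (about 13 N). I backed the arm off and handed the job in at about 14 s of the 54 s allowed; the hand-in gives no verdict.

**Last checks:**
- **Grip:** both cameras put its axis at x ≈ 88–89 mm and z ≈ 77.5 mm in the gutter frame, against home at 87.2 and 77.1. My origin for the gutter is good to about 2 mm.
- **Keeper:** the bar lies at about −87°, where −90° is nominal, so it is about 0.05 rad from that and inside the 0.17 rad tolerance. The peg is at about (52, −18) mm, against (50, −15) expected.
- **Arm:** the wrist force is near zero, and the arm is clear of everything.
- **Bystanders:** the spare, plugs, pan, mallet and paddle read within about 6 mm of where they started.

**Disagreement:** the driver's last reading was about 9 cm off. The arm was hiding most of it in that picture, and the visible tip was where it had been. The arm never came near it.

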